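Lay the covering board on the pile by feel and let the press down on it

ROBOT

A 6-joint arm with a two-finger parallel gripper is mounted at the origin on a cart in front of the work surface, level with it; the furniture and walls round the work are solid. World frame = base frame: x ahead of the robot, y to its left, z up, the work surface at z = 0. Lengths are in m, angles in degrees, forces in N, time in s.
With the tool pointing down it reaches from about 0.25 to 0.725 m from the base axis. Payload 9.7 kg.
Tool frame: the origin (TCP) lies midway between the tips of the shut fingers; the grasp point (between the pads) lies 19 mm behind it; z points along the fingers, y is the line along which they close (so a half turn about z gives the same grasp; the last joint's range is limited). The gripper opens to 85 mm and grips with 20 to 120 N. Pads are 22 mm wide; open, the fingers measure 114 mm over their backs; the gripper's body (76 mm by 85 mm) begins 54 mm behind the grasp point. The pads swing forward as they close: fully open they stand 13 mm farther back than shut.
Start: joints at [-74.37, 4.979, 10.078, 95.1, 0, 90], TCP at [0.148, -0.53, 0.231] pointing down, gripper open.
Joint ranges: [-179.16, 179.16], [-48.56, 103.87], [-65.8, 70.77], [-126.05, 130.52], [-82.76, 87.17], [-180, 180]. Speed limits (degrees/s): [127.2, 127.2, 147.25, 180, 180, 180].

INTERFACE

Orientations are given as [roll, pitch, yaw] about the fixed x, y, z axes, in that order (R = Rz(yaw) Ry(pitch) Rx(roll)).
In Python, from workcell import bot gives the robot as it stands. The module is installed in compiled form; this text tells all that it offers.
- The arm moves only by the tool send_rows, never from a script. Its argument "moves" is one flat list of numbers, 7 for each row, row after row: the shift along the world's x, y, z normalised to -1 to 1, where 1 is 0.025 m, then the turn, a rotation vector about the world's x, y, z normalised to -1 to 1, where 1 is 0.15 rad, then the closure, from -1 (fully open) to 1 (shut), so that 0 is half open. A call has 1 to 8 rows; each row shifts and turns the commanded pose from where the row before left it; what a row does not reach is not made up. A row lasts 1/8 s, in which the tool goes at most 62.5 mm and 10.7 degrees, less where a joint would pass 70% of its speed; a pose out of reach is approached as far as the arm can. A call with a number of a shift or a turn outside -1 to 1 is refused whole. A call with a gripper value outside its range is refused whole. The fingers move at their own pace and stop on an object; "squeeze" is the grip in N (left out, the last holds). Time passes only in rows, so rows that do not move let the fingers close. It gives the time, the measured TCP pose, the force, the opening and the grip force at its end, in the units of the state.
- bot.get_obs(): the state, without advancing time (a new reading comes with each control period).
- bot.camera(name): name is "scene" or "top" or "wrist"; returns a dict with "color" (400x640x3 uint8, red, green, blue), "camera_matrix" (3x3 intrinsics, pixels), "D" ([k1, k2, p1, p2, k3] as OpenCV has them; the pictures are not rectified), "R" (3x3) and "t" (3): a world point X has camera coordinates R X + t. Camera axes: x right, y down, z forward; pixel columns grow to the right and rows downward; lengths in m; the calibration is good to about 2 mm. A picture is of the moment at which its call begins. There is no depth.
- bot.job_done(): hands the job in; it is judged then, once.
Trained networks look in the newest picture that a camera, given by its name, has taken for a name from the list of things; names that differ only in an ending like _2 or _b are one class to them, and where a whole thing is asked for, a point or a joint stands for the part that bears it (a point fixed in the world has none). Each returns a list of dicts, best first, with "p" (0 to 1); they miss things now and then, are a little off and sometimes report something else, mostly with a low value. They report only what shows in the picture. A call takes as long as a camera call. They do not tell look-alikes from the thing itself.
- bot.boxes_of(camera, query): "extent" ([left, top, right, bottom] in pixels, round what is visible of it).
- bot.trace(camera, query): "region" (400x640 bool, what is visible of it) and "extent" ([left, top, right, bottom] in pixels, round what is visible of it).
- bot.landmark_of(camera, query): "pixel" ([column, row] in pixels: a listed point, or the origin of a listed thing).
The state is a dict: "time": time; "q": joint angles; "qd": joint speeds; "joint_efforts": joint torques, N m; "ee_pos": TCP position; "tcp_rot": TCP orientation; "wrist_force": force on the tool from outside, world axes, zero at the start; "torque": the same for the moment, N m; "opening": finger opening in m; "grasp_force": force on a finger pad.
Only numpy, scipy, OpenCV 4.12 (cv2) and the standard library are available. Lean on these libraries where they do the work, as an engineer would, in place of code of your own. Each camera call takes 0.05 s, during which the arm holds its last target. There are 200 camera calls.

TASK

Take the covering board by its grip and lay it flat on the pile in the pressing box, under the raised press plate: the pile is higher or lower each time, so go down until you feel it and only then let go, without dropping the board or ramming it. Then lift the pawl clear of its toothed wheel and hold it up until the press plate has sunk onto the board, and drop the pawl back onto the wheel. Leave the other things alone.

Things in the scene. Friction and masses are not known exactly. Their poses are not given: they have to be found in the camera images.
- press: grey bench press fixed to the table, 205 x 190 mm, 370 high. Origin on the table under the middle of its pressing box; x from the open front to the column at the back, y to its left, z up. Head: x = -50 to 127 mm, y = +-38, z = 175 to 255. Ratchet wheel and pawl on its left side (y = 46 to 102), hand star (arms of 82 mm) on its right at y = -62. Its open front is turned to the right
- bed: bottom of the pressing box, with the pile on it; origin and axes as the press's, whatever the pile's height. Steel box open to the front: inner side faces y = +-72 mm (from x = -55), back wall x = 62, walls up to z = 78; front lip (x = -61 to -56) only up to z = 36. Pile of pale boards, 106 x 130 mm, level, centred, rigid; its top is anywhere from z = 42 to 72
- platen: steel press plate, 100 x 120 x 14 mm, origin in the middle of its underside, 140 mm above the table while up, straight over the pile. An upright tool at the grip of a board lying in the box strikes plate and head, whose fronts are both at press x = -50 mm; a tool whose upper end leans 20 to 45 degrees out of the box (to press -x) clears them, so take the board leaning that way
- board: covering board: brown wooden panel 108 (x) x 134 (y) x 12 mm, 0.11 to 0.22 kg, flat on the table. Origin in the middle of the panel's underside, z up. Before its -x edge stands a dark upright grip, 28 mm long (x = -92 to -64), 16 wide (y), 46 high from the underside. In the box its axes are those of the press: the grip sticks out at the open front
- grip (a point): where to pinch the board's grip (fingers closing along the board's y): 78 mm in front of the panel's middle, 34 mm above the underside; axes as the board's
- ram (a joint): how far the press plate has come down, m: 0 at the top, held there by the pawl. While the pawl is clear it sinks by its weight (9 N) at about 4 cm/s, turning the wheel, until it meets something (the board on the pile: at 0.056 to 0.086); a pawl dropped too early catches it again
- pawl (a joint): angle of the pawl, rad: 0 engaged in the toothed wheel, at most 0.8 when lifted; clear of the teeth above 0.15. Its weight and a weak spring drop it back; lying on the wheel it reads 0 to 0.13, as the teeth happen to stand. Its pivot is 72 mm in front of the pin (press -x) and 6 mm lower; lifting takes 2 to 5 N at the pin
- pawl_pin (a point): middle of the pawl's finger pin: level, round, 10 mm thick, along the press's y, free for 40 mm, on the left side of the press, near the robot, 251 mm above the table (press x = 63, y = 80 mm); axes as the pawl's, those of the press when engaged. Raised by 20 mm it moves 4 mm to the front on its arc
- desk_stapler: bystander: blue desk stapler, 38 x 142 x 48 mm, origin under its middle
- scoop: bystander: wooden herb scoop lying on the table, 64 x 190 x 30 mm, origin under its middle
- ink_pad: bystander: flat ink pad box, 78 x 114 x 16 mm, origin under its middle
- rubber_stamp: bystander: wooden hand stamp standing on the table, 23 x 52 x 61 mm, origin under its middle
Things that resemble listed ones, but are neither listed nor needed, are in the scene too. Leave any red look-alike of the board alone.

How it is judged:
By the outcome, as a careful person would: the job done as asked, in the order asked, and still so for the second after the job is handed in, with the robot touching nothing.
It also fails if it takes over 56 s, if anything falls off the work surface, if the arm or the gripper's body presses on something with over 40 N, if the wrist force passes 120 N, or if a joint passes its speed limit or range.

## Working session

There is one attempt and no reset: what is moved stays moved. The work goes in short steps, Python scripts to look and compute and a tool call to move; the robot and the scene stay as the last step left them, time stands still between calls to the robot, and variables do not carry over. Pictures are saved under pics/ and viewed, at most 10 in all, crops included, and the job is handed in when it is done.

Besides the shell and the picture viewer there is one more tool, called after "Emit:" by a JSON object that holds its "op" and its "data". send_rows: Moves the arm, as the interface text tells. Its arguments: {"type":"object","properties":{"moves":{"type":"array"},"squeeze":{"type":"number"}},"required":["moves"]}

```bash
mkdir -p pics; cat > h.py <<'E'
import numpy as np, cv2
from workcell import bot
def cam(n,save=None):
    c=bot.camera(n)
    if save: cv2.imwrite(f'pics/{save}.png',c['color'][:,:,::-1])
    return c
def ray(c,px):
    u=cv2.undistortPoints(np.array([[px]],float),c['camera_matrix'],c['D'])[0,0]
    d=c['R'].T@np.array([u[0],u[1],1.]); o=-c['R'].T@c['t']
    return o,d/np.linalg.norm(d)
def atz(c,px,z):
    o,d=ray(c,px); return o+d*(z-o[2])/d[2]
def proj(c,X):
    r,_=cv2.Rodrigues(c['R']); return cv2.projectPoints(np.atleast_2d(X).astype(float),r,c['t'],c['camera_matrix'],c['D'])[0][:,0]
E
python3 - <<'E'
from h import *
np.set_printoptions(precision=4,suppress=True)
s=cam('scene','s0');
for n,z in (('press',0),('board',0),('grip',.034),('pawl_pin',.251),('platen',.14),('bed',0)):
    for d in bot.landmark_of('scene',n)[:4]: print('scene',n,round(d['p'],2),d['pixel'],atz(s,d['pixel'],z))
t=cam('top','t0')
for n,z in (('press',0),('board',0),('grip',.034),('pawl_pin',.251),('platen',.14),('bed',0),('desk_stapler',0),('scoop',0),('ink_pad',0),('rubber_stamp',0)):
    for d in bot.landmark_of('top',n)[:4]: print('top',n,round(d['p'],2),d['pixel'],atz(t,d['pixel'],z))
print(bot.get_obs())
im=np.vstack([s['color'],t['color']])[:,:,::-1]
cv2.imwrite('pics/both.png',cv2.resize(im,(480,600)))
E
```

```text
scene press 0.7 [221.0, 292.3] [0.5788 0.2806 0.    ]
scene board 0.91 [291.5, 274.8] [0.4768 0.0797 0.    ]
scene board 0.77 [359.4, 206.2] [ 0.5656 -0.3762  0.    ]
scene board 0.61 [316.3, 235.6] [ 0.5598 -0.1186  0.    ]
scene grip 0.95 [378.5, 201.6] [ 0.5004 -0.4143  0.034 ]
scene grip 0.88 [331.9, 222.3] [ 0.5428 -0.1847  0.034 ]
scene grip 0.71 [297.9, 247.9] [0.5288 0.0009 0.034 ]
scene pawl_pin 0.7 [190.6, 254.3] [0.513  0.3638 0.251 ]
scene platen 0.61 [215.8, 260.7] [0.5653 0.2802 0.14  ]
scene bed 0.72 [224.4, 291.9] [0.5726 0.2724 0.    ]
top press 0.71 [233.3, 197.3] [0.5863 0.2815 0.    ]
top board 0.87 [279.8, 222.2] [0.4747 0.0699 0.    ]
top board 0.86 [321.3, 202.8] [ 0.5628 -0.1164  0.    ]
top board 0.62 [380.1, 201.1] [ 0.5714 -0.3832  0.    ]
top board 0.61 [429.9, 211.0] [ 0.527  -0.6113  0.    ]
top grip 0.86 [388.4, 221.7] [ 0.4774 -0.4139  0.034 ]
top grip 0.84 [420.3, 225.3] [ 0.4615 -0.5568  0.034 ]
top grip 0.67 [293.0, 210.1] [0.5276 0.0087 0.034 ]
top grip 0.62 [340.0, 205.4] [ 0.5491 -0.1991  0.034 ]
top pawl_pin 0.45 [202.3, 214.5] [0.4981 0.3434 0.251 ]
top platen 0.85 [224.2, 195.7] [0.5809 0.2879 0.14  ]
top bed 0.71 [222.7, 194.3] [ 0.5998  0.33   -0.    ]
top bed 0.68 [233.4, 201.2] [0.5686 0.2807 0.    ]
top desk_stapler 0.71 [293.7, 166.9] [0.726  0.0096 0.    ]
top scoop 0.57 [349.7, 163.2] [ 0.7444 -0.2455  0.    ]
top ink_pad 0.72 [236.5, 248.5] [0.3562 0.2629 0.    ]
{'time': 0.9, 'q': array([-74.3682,   4.9779,  10.0777,  95.0987,  -0.0018,  90.0007]), 'qd': array([-0.0749,  0.0151, -0.0127,  0.0528, -0.0779, -0.0415]), 'joint_efforts': array([ -0.0009, -52.0091,  46.4863,   0.0012,  -0.0001,   0.    ]), 'ee_pos': array([ 0.1482, -0.5297,  0.2313]), 'tcp_rot': array([179.9988,   0.0018,  15.6311]), 'wrist_force': array([ 0.4318, -0.0925,  0.1918]), 'torque': array([ 0.0039, -0.0222, -0.0249]), 'grasp_force': 0.0, 'opening': 0.08560752083956429}
```

View pics/s0.png

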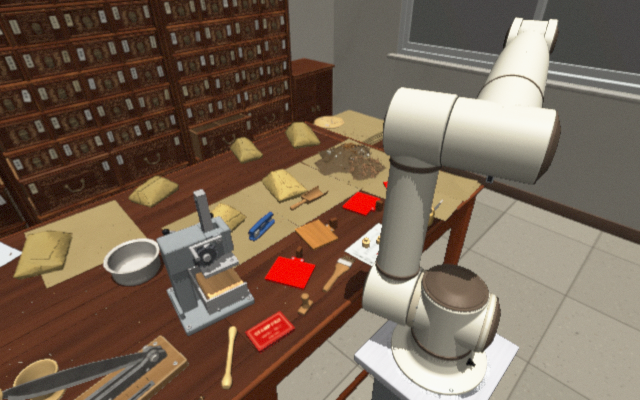

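View pics/t0.png

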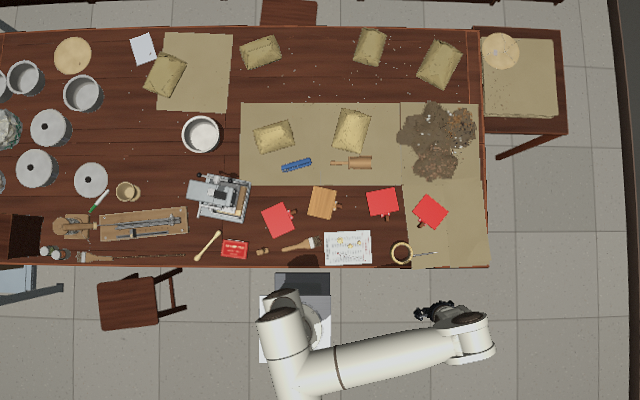

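The top view shows four candidates. Three are red look-alikes at about (280,220), (382,202) and (430,212). The brown panel at (321,203), with its grip at (340,205), fits the description. I'll check it and the press in one enlarged crop.

```bash
python3 - <<'E'
import cv2
t=cv2.imread('pics/t0.png')[165:250,180:360]; s=cv2.imread('pics/s0.png')[180:335,150:345]
a=cv2.resize(t,(720,340),interpolation=cv2.INTER_CUBIC)
cv2.imwrite('pics/crop1.png',a)
cv2.imwrite('pics/crop2.png',cv2.resize(s,None,fx=3.8,fy=3.8,interpolation=cv2.INTER_CUBIC))
E
```

```text
(no output)
```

View pics/crop1.png

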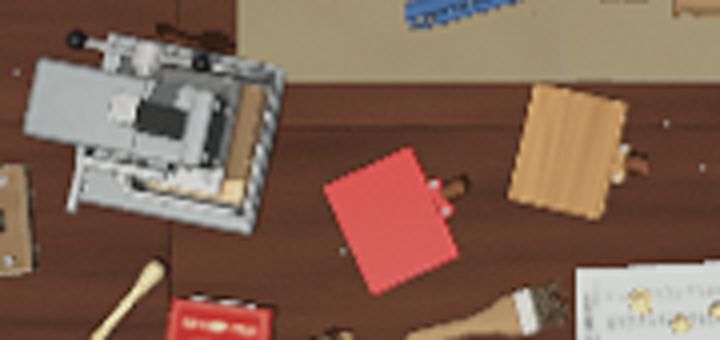

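View pics/crop2.png

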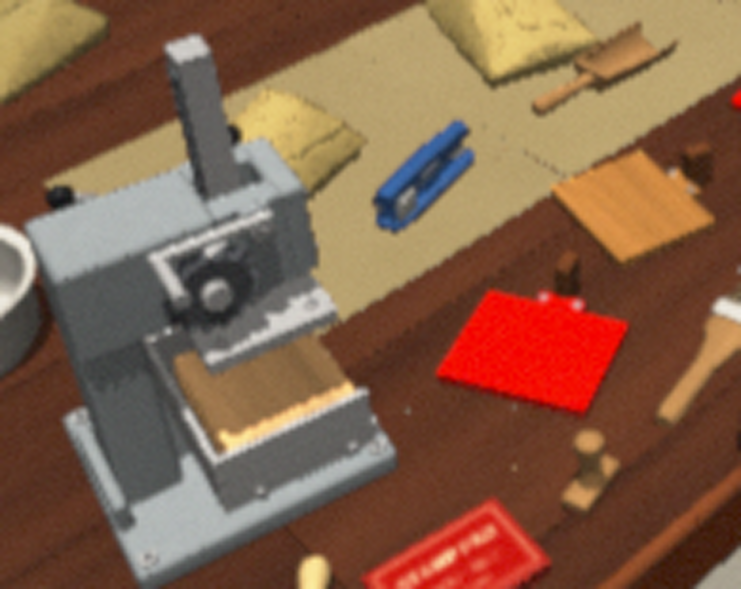

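The crop confirms the brown board, with its dark grip pointing right (−y). Its yaw is about 78°, and the press yaw is about 80°. Next I'll refine both poses and plan the pre-grasp.

```bash
cat >> h.py <<'E'
from scipy.spatial.transform import Rotation as Ro
np.set_printoptions(precision=4,suppress=True)
def tool(yaw,lean,half=0):
    # tool z dips toward heading yaw by lean deg; tool y perpendicular to heading
    a=np.radians(yaw);l=np.radians(lean);h=np.array([np.cos(a),np.sin(a),0])
    z=np.cos(l)*np.array([0,0,-1.])+np.sin(l)*h
    y=np.array([np.sin(a),-np.cos(a),0])
    return np.column_stack([np.cross(y,z),y,z])
def cur():
    o=bot.get_obs(); return o['ee_pos'],Ro.from_euler('xyz',o['tcp_rot'],degrees=True).as_matrix(),o
def plan(p,R):
    P,C,o=cur(); v=Ro.from_matrix(R@C.T).as_rotvec()
    print('shift units',(p-P)/.025,'turn units',v/.15,'min rows',max(abs((p-P)/.025).max(),np.linalg.norm(v)/.187,abs(v/.15).max()),'t',o['time'])
E
python3 - <<'E'
from h import *
for n in('top','scene'):
    c=cam(n)
    for q,zt in(('board',.012),):
        for d in bot.trace(n,q)[:5]:
            m=d['region']; col=c['color'][m].mean(0)
            cs,_=cv2.findContours(m.astype('uint8'),cv2.RETR_EXTERNAL,cv2.CHAIN_APPROX_NONE)
            k=max(cs,key=cv2.contourArea)[:,0].astype(float)
            w=np.array([atz(c,p,zt)[:2] for p in k])
            print(n,q,round(d['p'],2),d['extent'],col, [np.round(x,3) for x in cv2.minAreaRect((w*1000).astype('float32'))])
P=np.array([.546,-.192,.034]); R=tool(78,32)
plan(P+R[:,2]*(.019-.13),R)
E
```

```text
top board 0.87 [413.0, 193.5, 450.5, 225.0] [204.9961  77.1436  70.511 ] [array([ 516.71 , -595.012]), array([137.183, 144.792]), np.float64(49.006)]
top board 0.61 [305.1, 188.8, 344.5, 219.8] [185.0078 141.6111  93.1214] [array([ 561.592, -134.194]), array([145.773, 134.302]), np.float64(76.324)]
top board 0.59 [362.9, 187.4, 398.8, 223.1] [206.886   78.2857  73.3657] [array([ 557.181, -392.043]), array([141.39 , 137.952]), np.float64(11.55)]
top board 0.57 [262.7, 202.9, 299.7, 240.8] [204.9206  88.1282  82.4261] [array([494.427,  63.765]), array([138.245, 147.06 ]), np.float64(26.766)]
scene board 0.8 [294.1, 218.3, 335.7, 248.6] [183.3824 121.4347  60.9394] [array([ 551.3  , -137.431]), array([168.195, 141.959]), np.float64(78.321)]
scene board 0.68 [264.0, 248.0, 316.6, 288.1] [219.1941  16.6924   6.8183] [array([494.242,  51.25 ]), array([136.736, 191.215]), np.float64(26.199)]
scene board 0.6 [342.6, 192.2, 381.5, 217.1] [204.6667  17.6557   7.6997] [array([ 544.132, -386.602]), array([146.674, 149.792]), np.float64(12.294)]
shift units [15.4229 11.2049 -4.1255] turn units [ 2.8505 -2.6756  7.0598] min rows 15.42288254105273 t 1.1
```

Emit:
{"op": "send_rows", "data": {"moves": [0.96, 0.7, -0.1, 0.178, -0.167, 0.441, 0, 0.96, 0.7, -0.1, 0.178, -0.167, 0.441, 0, 0.96, 0.7, -0.1, 0.178, -0.167, 0.441, 0, 0.96, 0.7, -0.1, 0.178, -0.167, 0.441, 0, 0.96, 0.7, -0.1, 0.178, -0.167, 0.441, 0, 0.96, 0.7, -0.1, 0.178, -0.167, 0.441, 0, 0.96, 0.7, -0.1, 0.178, -0.167, 0.441, 0, 0.96, 0.7, -0.1, 0.178, -0.167, 0.441, 0]}}

```text
time: 2.1
ee_pos: [0.3419, -0.3879, 0.2112]
tcp_rot: [-175.3, -16.1, 45.8]
wrist_force: [0.4, -0.8, 0.1]
opening: 0.0428
grasp_force: 0.0
```

Emit:
{"op": "send_rows", "data": {"moves": [0.96, 0.7, -0.4, 0.178, -0.167, 0.441, 0, 0.96, 0.7, -0.4, 0.178, -0.167, 0.441, 0, 0.96, 0.7, -0.4, 0.178, -0.167, 0.441, 0, 0.96, 0.7, -0.4, 0.178, -0.167, 0.441, 0, 0.96, 0.7, -0.4, 0.178, -0.167, 0.441, 0, 0.96, 0.7, -0.4, 0.178, -0.167, 0.441, 0, 0.96, 0.7, -0.4, 0.178, -0.167, 0.441, 0, 0.96, 0.7, -0.4, 0.178, -0.167, 0.441, 0]}}

```text
time: 3.1
ee_pos: [0.5335, -0.2475, 0.1309]
tcp_rot: [180.0, -32.1, 78.3]
wrist_force: [-0.5, -0.9, 0.4]
opening: 0.0425
grasp_force: 0.0
```

```bash
python3 - <<'E'
from h import *
c=cam('wrist','w1')
for n,z in (('board',0),('grip',.034)):
    for d in bot.landmark_of('wrist',n)[:3]: print(n,round(d['p'],2),d['pixel'],atz(c,d['pixel'],z))
for d in bot.trace('wrist','board')[:2]:
    m=d['region']; print(d['extent'],c['color'][m].mean(0)); np.save('m.npy',m)
print(bot.get_obs())
print('c',-c['R'].T@c['t'])
P=np.array([.546,-.192,.034]); R=tool(78,32)
plan(P+R[:,2]*.019,R)
E
```

```text
board 0.93 [311.2, 141.4] [ 0.5596 -0.1217  0.    ]
grip 0.79 [311.0, 207.9] [ 0.5444 -0.1939  0.034 ]
grip 0.74 [239.9, 16.3] [0.5162 0.0058 0.034 ]
[421.4, 372.9, 451.8, 400.0] [213.2056  27.3028  21.1981]
[237.0, 85.1, 394.6, 230.8] [201.167  134.4278  67.6539]
{'time': 3.3, 'q': array([-38.3041,  22.2871,  14.2028,  97.5122,  28.3119,  59.6735]), 'qd': array([-1.453 , -1.3894,  0.1229,  0.0412, -0.3347,  0.3125]), 'joint_efforts': array([  1.2272, -66.4949,  43.6504,   2.7153,   1.5769,  -0.0789]), 'ee_pos': array([ 0.5325, -0.2483,  0.1308]), 'tcp_rot': array([-179.9043,  -32.0092,   78.0383]), 'wrist_force': array([0.6899, 0.5146, 0.3123]), 'torque': array([-0.5135,  0.0756,  0.0445]), 'grasp_force': 0.0, 'opening': 0.0430778610746287}
c [ 0.5306 -0.2597  0.2925]
shift units [ 0.6245  2.6477 -4.5182] turn units [-0.003  -0.009  -0.0104] min rows 4.518234253293051 t 3.3
```

View pics/w1.png

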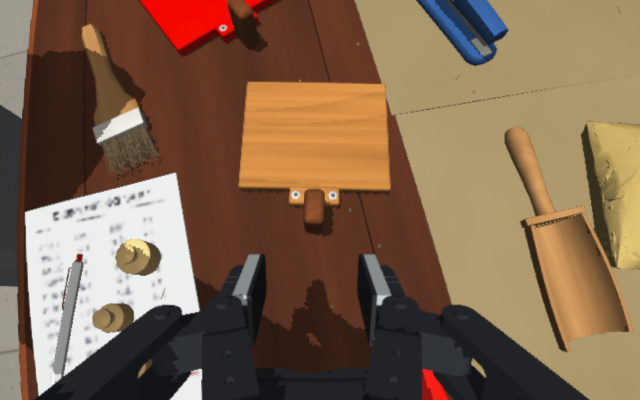

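The wrist view shows the brown panel with corners at (246,83), (386,84), (390,190) and (240,187), and the grip at (314,207) between the open fingers. I'll get the yaw from the corners.

```bash
python3 - <<'E'
from h import *
c=cam('wrist')
W=np.array([atz(c,p,.012)[:2] for p in((246,83),(386,84),(390,190),(240,187))])
y=np.degrees(np.arctan2(*( (W[0]-W[1])[::-1])))-90, np.degrees(np.arctan2(*((W[3]-W[2])[::-1])))-90
x=[np.degrees(np.arctan2(*(v[::-1]))) for v in (W[0]-W[3],W[1]-W[2])]
print(W,W.mean(0),y,x)
yaw=np.mean(list(y)+x); a=np.radians(yaw); h=np.array([np.cos(a),np.sin(a)])
g=W.mean(0)-.078*h; print(yaw,g)
P=np.array([*g,.034]); R=tool(yaw,32); plan(P+R[:,2]*.019,R)
E
```

```text
[[ 0.5089 -0.0551]
 [ 0.6404 -0.084 ]
 [ 0.6152 -0.1879]
 [ 0.4877 -0.1582]] [ 0.563  -0.1213] (np.float64(77.62959543907019), np.float64(76.87371412902189)) [np.float64(78.37180168487903), np.float64(76.36247448467695)]
77.30939643441202 [ 0.5459 -0.1974]
shift units [ 0.6342  2.4576 -4.5417] turn units [ 0.0021 -0.0046 -0.0825] min rows 4.541699183804225 t 3.35
```

Emit:
{"op": "send_rows", "data": {"moves": [0.105, 0.415, -0.757, 0, 0, -0.04, 0, 0.105, 0.415, -0.757, 0, 0, -0.04, 0, 0.105, 0.415, -0.757, 0, 0, 0, 0, 0.105, 0.415, -0.757, 0, 0, 0, 0, 0.105, 0.415, -0.757, 0, 0, 0, 0, 0.105, 0.415, -0.757, 0, 0, 0, 0, 0, 0, 0, 0, 0, 0, 0, 0, 0, 0, 0, 0, 0, 0.3], "squeeze": 60}}

```text
time: 4.35
ee_pos: [0.5481, -0.1881, 0.019]
tcp_rot: [179.9, -31.9, 77.3]
wrist_force: [0.4, -0.8, 0.1]
opening: 0.0298
grasp_force: 0.0
```

Emit:
{"op": "send_rows", "data": {"moves": [0, 0, 0, 0, 0, 0, 1, 0, 0, 0, 0, 0, 0, 1, 0, 0, 0, 0, 0, 0, 1, 0, 0, 0, 0, 0, 0, 1, 0, 0, 0, 0, 0, 0, 1], "squeeze": 60}}

```text
time: 4.97
ee_pos: [0.5484, -0.1884, 0.0191]
tcp_rot: [179.9, -31.9, 77.3]
wrist_force: [-2.7, -2.6, 5.6]
opening: 0.0152
grasp_force: 59.4
```

Emit:
{"op": "send_rows", "data": {"moves": [0, 0, 0.4, 0, 0, 0, 1, 0, 0, 0.8, 0, 0, 0, 1, 0, 0, 1, 0, 0, 0, 1, 0, 0, 1, 0, 0, 0, 1, 0, 0, 0.8, 0, 0, 0, 1, 0, 0.4, 0, 0, 0, 0, 1, 0, 0.8, 0, 0, 0, 0.05, 1, 0, 1, 0, 0, 0, 0.05, 1]}}

```text
time: 5.98
ee_pos: [0.5473, -0.1306, 0.1165]
tcp_rot: [-179.8, -32.0, 78.1]
wrist_force: [0.3, -0.9, -2.3]
opening: 0.0153
grasp_force: 58.5
```

Emit:
{"op": "send_rows", "data": {"moves": [0, 1, 0, 0, 0, 0.05, 1, 0, 1, 0, 0, 0, 0.05, 1, 0, 1, 0, 0, 0, 0.05, 1, 0, 1, 0, 0, 0, 0.05, 1, 0, 1, 0, 0, 0, 0, 1, 0, 1, 0, 0, 0, 0, 1, 0, 0.6, 0, 0, 0, 0, 1, 0, 0, 0, 0, 0, 0, 1]}}

```text
time: 6.98
ee_pos: [0.5472, 0.0339, 0.1172]
tcp_rot: [-179.9, -32.0, 79.9]
wrist_force: [0.0, 0.4, -2.3]
opening: 0.0148
grasp_force: 58.6
```

```bash
python3 - <<'E'
from h import *
c=cam('wrist','w2')
for cn in('wrist','top','scene'):
  c=cam(cn)
  for n,z in (('press',0),('bed',0),('platen',.14),('pawl_pin',.251)):
    for d in bot.landmark_of(cn,n)[:1]: print(cn,n,round(d['p'],2),d['pixel'],atz(c,d['pixel'],z))
print(cur()[2])
E
```

```text
wrist press 0.67 [296.7, 28.9] [0.5759 0.2787 0.    ]
wrist bed 0.65 [295.1, 26.2] [0.5749 0.2824 0.    ]
top press 0.95 [233.2, 202.2] [0.5641 0.2815 0.    ]
top bed 0.49 [234.2, 199.3] [0.5773 0.2773 0.    ]
top platen 0.78 [224.8, 194.3] [0.5868 0.2856 0.14  ]
top pawl_pin 0.4 [199.9, 210.2] [0.5146 0.3532 0.251 ]
scene press 0.78 [219.4, 294.0] [0.5765 0.2879 0.    ]
scene bed 0.64 [223.5, 294.0] [ 0.5673  0.2792 -0.    ]
scene platen 0.58 [214.6, 260.3] [0.5692 0.2817 0.14  ]
scene pawl_pin 0.46 [195.8, 256.0] [0.4981 0.3581 0.251 ]
{'time': 7.775, 'q': array([-12.5375,   3.1982,  -9.1451,  79.163 ,  31.9348,  87.1791]), 'qd': array([ 0.0331, -0.0749,  0.0317,  0.0985,  0.0127,  0.0269]), 'joint_efforts': array([ -0.0418, -50.7156,  47.1433,   0.2998,   2.0729,  -0.0002]), 'ee_pos': array([0.5479, 0.0326, 0.1178]), 'tcp_rot': array([-179.9843,  -31.9665,   79.8479]), 'wrist_force': array([-0.6055,  0.5886, -1.9821]), 'torque': array([-0.757 ,  0.1701, -0.0182]), 'grasp_force': 58.63164961338043, 'opening': 0.014987417405619433}
```

View pics/w2.png

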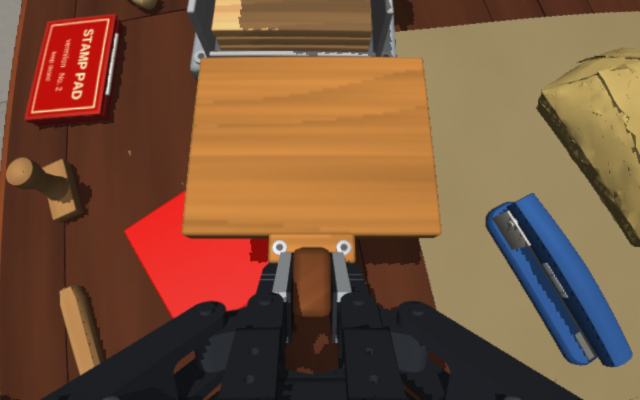

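The board is held square at (185–440, 57–236), and the box walls show at the top near columns 190–395. I'll enlarge that strip.

```bash
python3 - <<'E'
import cv2
t=cv2.imread('pics/w2.png')[0:80,170:430]
cv2.imwrite('pics/crop3.png',cv2.resize(t,(780,240),interpolation=cv2.INTER_CUBIC))
E
```

```text
(no output)
```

View pics/crop3.png

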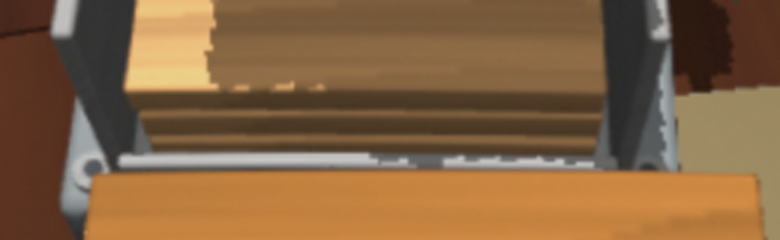

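```bash
python3 - <<'E'
from h import *
from scipy.optimize import least_squares
c=cam('wrist')
A=atz(c,(194,12.7),.078);B=atz(c,(386.7,13.3),.078)
print('wall',A,B,np.linalg.norm(A-B),np.degrees(np.arctan2(*((A-B)[:2][::-1])))-90)
def pts(q):
    x,y,a,zp=q; h=np.array([np.cos(a),np.sin(a)]);l=np.array([-h[1],h[0]])
    f=lambda px,py,z:[*(np.array([x,y])+px*h+py*l),z]
    return np.array([f(-.055,.072,.078),f(-.055,-.072,.078),f(-.053,.065,zp),f(-.053,-.065,zp)])
obs=np.array([(194,12.7),(386.7,13.3),(211,30.7),(371.3,31.3)])
r=least_squares(lambda q:(proj(c,pts(q))-obs).ravel(),[.577,.281,np.radians(80),.055])
print(r.x,np.degrees(r.x[2]),r.fun)
x,y,a,_=r.x
# board pose now
e=cur(); zt=.012+ (e[0][2]-.0191)
W=np.array([atz(c,p,zt)[:2] for p in((203,58),(422,58),(440,236),(183,236))]); m=W.mean(0)
print('board',m,'yaw',[np.degrees(np.arctan2(*v[::-1])) for v in(W[0]-W[3],W[1]-W[2])],[np.degrees(np.arctan2(*v[::-1]))-90 for v in(W[0]-W[1],W[3]-W[2])],np.linalg.norm(W[0]-W[1]),np.linalg.norm(W[2]-W[1]))
h=np.array([np.cos(a),np.sin(a)]);l=np.array([-h[1],h[0]])
g=np.array([e[0][0],e[0][1]])-e[1][:2,2]*.019; print('grasp-based board',g+.078*np.array([np.cos(np.radians(79.85)),np.sin(np.radians(79.85))]))
d=np.array([x,y])-m; print('press along,lateral',d@h,d@l,'units',d/.025)
E
```

```text
wall [0.4945 0.2369 0.078 ] [0.6369 0.2098 0.078 ] 0.14498239448109018 79.24465743778467
[0.5757 0.2773 1.3835 0.0571] 79.26639185519157 [ 0.3345  0.0973 -0.94    0.0226  0.2274 -0.0082  0.4353  0.0227]
board [0.5606 0.1015] yaw [np.float64(79.51484367624475), np.float64(79.52795673662463)] [np.float64(79.89524165651093), np.float64(79.85799268285092)] 0.13090279710711253 0.10733322359689106
grasp-based board [0.5599 0.0995]
press along,lateral 0.175549607055303 0.017895652902052223 units [0.6045 7.0324]
```

Emit:
{"op": "send_rows", "data": {"moves": [-0.35, 0.07, 0, 0, 0, -0.05, 1, -0.35, 0.06, 0, 0, 0, 0, 1, 0.16, 0.86, 0, 0, 0, 0, 1, 0.16, 0.86, 0, 0, 0, 0, 1, 0.16, 0.86, 0, 0, 0, 0, 1, 0, 0, 0, 0, 0, 0, 1]}}

```text
time: 8.57
ee_pos: [0.5417, 0.1014, 0.1179]
tcp_rot: [180.0, -32.0, 79.5]
wrist_force: [0.1, 0.2, -1.3]
opening: 0.015
grasp_force: 58.7
```

```bash
python3 - <<'E'
from h import *
c=cam('wrist','w3'); e=cur(); print(e[0],e[2]['tcp_rot'],e[2]['wrist_force'],e[2]['time'])
cv2.imwrite('pics/crop4.png',cv2.resize(c['color'][0:260,150:470,::-1],None,fx=2,fy=2,interpolation=cv2.INTER_CUBIC))
E
```

```text
[0.5418 0.1007 0.1178] [-179.9938  -31.958    79.4964] [-0.1622 -0.4925 -1.2656] 8.625
```

View pics/crop4.png

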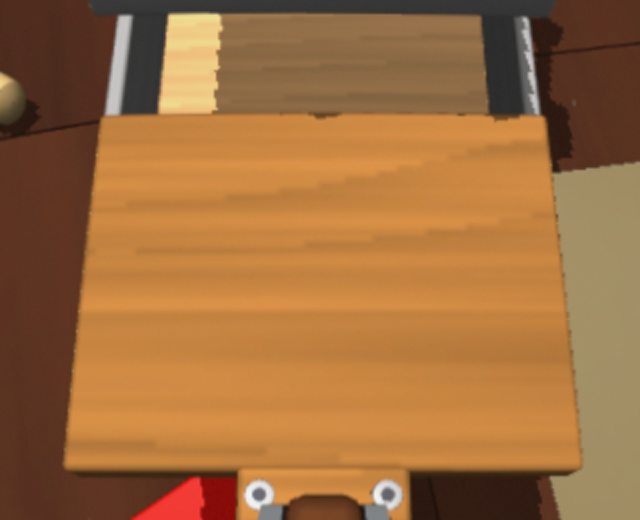

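Board far corners are at (201,58) and (423,58), and the wall tops' inner edges are near columns 211 and 415 at row 55. I'll check the lateral fit.

```bash
python3 - <<'E'
from h import *
c=cam('wrist'); o=np.array([.5757,.2773]);a=np.radians(79.27);h=np.array([np.cos(a),np.sin(a)]);l=np.array([-h[1],h[0]])
for p,z in(((211,54),.078),((415,54),.078),((230,50),.057),((393.5,50),.057),((201,58.5),.108),((423,58.5),.108),((440.5,235),.108),((182.5,235),.108)):
    w=atz(c,p,z)[:2]-o; print(p,w@h,w@l)
for z in(.0987+.012,.105): 
    W=np.array([atz(c,p,z)[:2] for p in((201,58.5),(423,58.5),(440.5,235),(182.5,235))]);m=W.mean(0)-o; print(z,m@h,m@l,np.linalg.norm(W[0]-W[1]),np.linalg.norm(W[2]-W[3]))
E
```

```text
(211, 54) -0.026744032822399347 0.07295612141577247
(415, 54) -0.026022460715220665 -0.07310756640218698
(230, 50) -0.0059426918301952545 0.06561997813192837
(393.5, 50) -0.005341212472357059 -0.0638630267194584
(201, 58.5) -0.05453272386173482 0.06802918583388227
(423, 58.5) -0.05390256494003788 -0.06676417313769288
(440.5, 235) -0.16209868289429707 -0.06631029849485917
(182.5, 235) -0.1626410263302562 0.06736619058515833
0.11069999999999999 -0.10961168395495585 0.0005808971515002433 0.13267238422958819 0.13157273336608868
0.105 -0.10682937789727665 0.0005794806912020958 0.1371531072158713 0.13601631802151565
```

Emit:
{"op": "send_rows", "data": {"moves": [0.134, 0.71, 0, 0, 0, 0, 1, 0.134, 0.71, 0, 0, 0, 0, 1, 0.134, 0.71, 0, 0, 0, 0, 1, 0.134, 0.71, 0, 0, 0, 0, 1, 0.134, 0.71, 0, 0, 0, 0, 1, 0.134, 0.71, 0, 0, 0, 0, 1, 0, 0, 0, 0, 0, 0, 1, 0, 0, 0, 0, 0, 0, 1]}}

```text
time: 9.68
ee_pos: [0.5624, 0.2064, 0.1176]
tcp_rot: [-180.0, -31.9, 79.4]
wrist_force: [-1.2, 0.1, -1.4]
opening: 0.0146
grasp_force: 58.7
```

Emit:
{"op": "send_rows", "data": {"moves": [0, 0, -0.3, 0, 0, 0, 1, 0, 0, -0.3, 0, 0, 0, 1, 0, 0, -0.3, 0, 0, 0, 1, 0, 0, 0, 0, 0, 0, 1]}}

```text
time: 10.18
ee_pos: [0.562, 0.2067, 0.0941]
tcp_rot: [-179.9, -31.9, 79.4]
wrist_force: [0.6, -0.4, -2.0]
opening: 0.015
grasp_force: 58.7
```

Emit:
{"op": "send_rows", "data": {"moves": [0, 0, -0.2, 0, 0, 0, 1, 0, 0, -0.16, 0, 0, 0, 1, 0, 0, -0.06, 0, 0, 0, 1, 0, 0, 0, 0, 0, 0, 1]}}

```text
time: 10.68
ee_pos: [0.5625, 0.2068, 0.0846]
tcp_rot: [-180.0, -32.0, 79.4]
wrist_force: [-0.7, 0.0, -2.6]
opening: 0.015
grasp_force: 58.7
```

Emit:
{"op": "send_rows", "data": {"moves": [0, 0, -0.06, 0, 0, 0, 1, 0, 0, 0, 0, 0, 0, 1]}}

```text
time: 10.92
ee_pos: [0.5625, 0.2068, 0.0832]
tcp_rot: [-180.0, -32.0, 79.4]
wrist_force: [0.0, 0.2, -2.1]
opening: 0.0153
grasp_force: 58.7
```

Emit:
{"op": "send_rows", "data": {"moves": [0, 0, -0.06, 0, 0, 0, 1, 0, 0, 0, 0, 0, 0, 1]}}

```text
time: 11.18
ee_pos: [0.5625, 0.2068, 0.0816]
tcp_rot: [-180.0, -32.0, 79.4]
wrist_force: [0.2, -0.4, -1.4]
opening: 0.0151
grasp_force: 58.7
```

Emit:
{"op": "send_rows", "data": {"moves": [0, 0, -0.06, 0, 0, 0, 1, 0, 0, 0, 0, 0, 0, 1]}}

```text
time: 11.42
ee_pos: [0.5625, 0.2068, 0.0801]
tcp_rot: [-180.0, -32.0, 79.4]
wrist_force: [-0.3, -0.7, -2.1]
opening: 0.015
grasp_force: 58.7
```

Emit:
{"op": "send_rows", "data": {"moves": [0, 0, -0.06, 0, 0, 0, 1, 0, 0, 0, 0, 0, 0, 1]}}

```text
time: 11.68
ee_pos: [0.5624, 0.2068, 0.0785]
tcp_rot: [-180.0, -32.0, 79.4]
wrist_force: [0.0, 0.2, -2.3]
opening: 0.015
grasp_force: 58.7
```

Emit:
{"op": "send_rows", "data": {"moves": [0, 0, -0.06, 0, 0, 0, 1, 0, 0, 0, 0, 0, 0, 1]}}

```text
time: 11.92
ee_pos: [0.5626, 0.2069, 0.0773]
tcp_rot: [-180.0, -32.0, 79.4]
wrist_force: [-0.0, -0.1, -1.2]
opening: 0.0153
grasp_force: 58.8
```

Emit:
{"op": "send_rows", "data": {"moves": [0, 0, -0.06, 0, 0, 0, 1, 0, 0, 0, 0, 0, 0, 1]}}

```text
time: 12.18
ee_pos: [0.563, 0.2071, 0.0772]
tcp_rot: [179.9, -32.1, 79.5]
wrist_force: [-3.4, -1.8, 6.7]
opening: 0.0154
grasp_force: 60.1
```

Emit:
{"op": "send_rows", "data": {"moves": [0, 0, -0.04, 0, 0, 0, 1, 0, 0, 0, 0, 0, 0, 1]}}

```text
time: 12.42
ee_pos: [0.5633, 0.2072, 0.0771]
tcp_rot: [179.9, -32.1, 79.5]
wrist_force: [-5.7, -3.7, 12.5]
opening: 0.0151
grasp_force: 60.9
```

Contact is felt at TCP z of about 0.0773. I'll ease off, open part way, and back out along the lean.

Emit:
{"op": "send_rows", "data": {"moves": [0, 0, 0.04, 0, 0, 0, 1, 0, 0, 0.02, 0, 0, 0, 1, 0, 0, 0, 0, 0, 0, 0.4, 0, 0, 0, 0, 0, 0, 0.2, 0, 0, 0, 0, 0, 0, 0.1, 0, 0, 0, 0, 0, 0, 0.1], "squeeze": 30}}

```text
time: 13.18
ee_pos: [0.5624, 0.2068, 0.076]
tcp_rot: [-180.0, -32.0, 79.4]
wrist_force: [-0.3, 0.8, -0.2]
opening: 0.0385
grasp_force: 0.0
```

Emit:
{"op": "send_rows", "data": {"moves": [-0.05, -0.25, 0.41, 0, 0, 0, 0.1, -0.08, -0.4, 0.65, 0, 0, 0, 0.1, -0.1, -0.52, 0.85, 0, 0, 0, 0.1, -0.1, -0.52, 0.85, 0, 0, 0, 0.1, -0.1, -0.52, 0.85, 0, 0, 0, 0.1, -0.1, -0.52, 0.85, 0, 0, 0, 0.1, 0, 0, 0, 0, 0, 0, 0.1]}}

```text
time: 14.05
ee_pos: [0.5502, 0.1378, 0.19]
tcp_rot: [179.8, -32.0, 79.5]
wrist_force: [0.1, 0.4, 0.0]
opening: 0.0387
grasp_force: 0.0
```

```bash
python3 - <<'E'
from h import *
c=cam('wrist','w4'); e=cur(); print(e[2])
cv2.imwrite('pics/w4.png',c['color'][:,:,::-1])
E
```

```text
{'time': 14.1, 'q': array([ -1.1101,  -1.8139,  -6.4737,  79.3762,  31.4791, 101.1789]), 'qd': array([ 0.8508,  0.8427, -1.9861, -0.8148, -0.0824,  0.2953]), 'joint_efforts': array([ -0.6332, -47.697 ,  49.9237,  -0.7598,   1.7292,  -0.0994]), 'ee_pos': array([0.5497, 0.1382, 0.1885]), 'tcp_rot': array([179.9161, -31.9819,  79.4172]), 'wrist_force': array([-0.4663, -0.0234, -0.045 ]), 'torque': array([-0.477 ,  0.0699, -0.0177]), 'grasp_force': 0.0, 'opening': 0.038453540761390216}
```

View pics/w4.png

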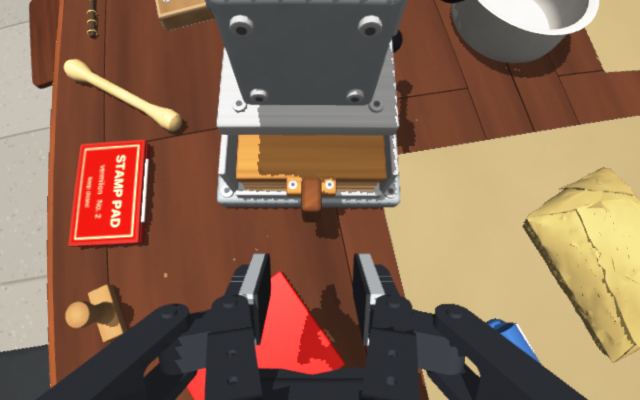

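The board lies flat and centred on the pile, with its grip out at the front at (312,193). Now I'll plan the pawl approach.

```bash
cat >> h.py <<'E'
O=np.array([.5757,.2773]);_a=np.radians(79.27);H=np.array([np.cos(_a),np.sin(_a)]);L=np.array([-H[1],H[0]])
def pw(x,y,z): return np.array([*(O+x*H+y*L),z])
E
python3 - <<'E'
from h import *
c=cam('scene'); print('pin proj',proj(c,pw(.063,.08,.251)),'board z chk')
for n in('pawl_pin','board','platen'): print(n,[(round(d['p'],2),d['pixel']) for d in bot.landmark_of('scene',n)[:3]])
o,d=ray(c,(206.6,257.1)); l3=np.array([*L,0]); s=(.07-(o[:2]-O)@L)/(d[:2]@L); w=o+s*d; print('hub at y=.07: x',(w[:2]-O)@H,'z',w[2])
print('pin',pw(.063,.083,.251))
R=tool(79.27-90,22); p=pw(.063,.083,.251)+R[:,2]*(.019-.11); print('pre',p); plan(p,R)
E
```

```text
pin proj [[194.9949 253.1773]] board z chk
pawl_pin [(0.45, [193.2, 258.1])]
board [(0.95, [214.4, 275.9]), (0.88, [362.6, 204.3]), (0.76, [291.4, 276.0])]
platen [(0.82, [216.0, 259.3])]
hub at y=.07: x 0.03600516209959302 z 0.21622668120086563
pin [0.5059 0.3547 0.251 ]
pre [0.4724 0.361  0.3354]
shift units [-3.06    8.8825  5.9468] turn units [ -0.7361   1.0549 -10.4636] min rows 10.46357653724852 t 14.3
```

Emit:
{"op": "send_rows", "data": {"moves": [-0.75, 0.1, 1, -0.061, 0.088, -0.872, 0.3, -0.75, 0.2, 1, -0.061, 0.088, -0.872, 0.3, -0.75, 0.3, 1, -0.061, 0.088, -0.872, 0.3, -0.75, 0.4, 1, -0.061, 0.088, -0.872, 0.3, -0.75, 0.4, 1, -0.061, 0.088, -0.872, 0.3, -0.75, 0.4, 1, -0.061, 0.088, -0.872, 0.3]}}

```text
time: 15.05
ee_pos: [0.4358, 0.1839, 0.3381]
tcp_rot: [-177.7, -27.0, 33.0]
wrist_force: [0.8, 0.1, 0.4]
opening: 0.0299
grasp_force: 0.0
```

Emit:
{"op": "send_rows", "data": {"moves": [0.24, 1, 0, -0.061, 0.088, -0.872, 0.3, 0.24, 1, 0, -0.061, 0.088, -0.872, 0.3, 0.24, 1, 0, -0.061, 0.088, -0.872, 0.3, 0.24, 1, 0, -0.061, 0.088, -0.872, 0.3, 0.24, 1, 0, -0.061, 0.088, -0.872, 0.3, 0.24, 1, 0, -0.061, 0.088, -0.872, 0.3, 0, 1, 0, 0, 0, 0, 0.3, 0, 0, 0, 0, 0, 0, 0.3]}}

```text
time: 16.05
ee_pos: [0.5361, 0.1088, 0.337]
tcp_rot: [-176.4, -21.6, 9.7]
wrist_force: [0.7, 0.9, 0.1]
opening: 0.0299
grasp_force: 0.0
```

```bash
python3 - <<'E'
from h import *
c=cam('wrist','w5'); e=cur(); print(e[2]['q'],e[2]['opening'])
print('proj pin mid/ends',proj(c,[pw(.063,.08,.251),pw(.063,.06,.251),pw(.063,.10,.251)]))
for d in bot.landmark_of('wrist','pawl_pin')[:3]: w=atz(c,d['pixel'],.251); print(d, (w[:2]-O)@H,(w[:2]-O)@L)
R=tool(79.27-90,22); p=pw(.063,.083,.251)+R[:,2]*.015; plan(p,R)
cv2.imwrite('pics/w5.png',c['color'][:,:,::-1])
E
```

```text
[  9.6022 -14.2328   0.7126  83.3324   3.5774 179.9496] 0.029938661158908947
proj pin mid/ends [[ 17.1849 227.5304]
 [ 25.9606 204.9035]
 [  8.7183 250.0788]]
{'pixel': [11.3, 225.4], 'p': 0.76} 0.06922014078509564 0.08064171297503814
shift units [-0.979   9.7992 -4.0196] turn units [-0.3863 -0.038  -2.5249] min rows 9.799200182941599 t 16.15
```

View pics/w5.png

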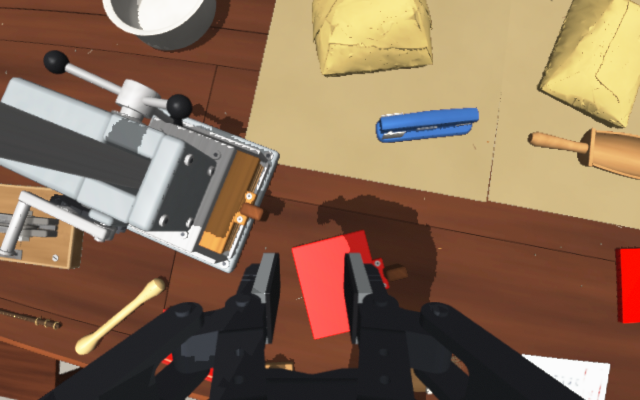

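The press and pin are at the far left, with the pin at (12,230) as projected. Joint 6 hit its range, so I'll use the half-turn alternative.

```bash
python3 - <<'E'
from h import *
R=tool(79.27-90,22)@np.diag([-1,-1,1]); p=pw(.065,.083,.251)+R[:,2]*(.019-.11); print(p); plan(p,R)
P,C,_=cur(); print(np.degrees(Ro.from_matrix(R@C.T).as_rotvec()))
E
```

```text
[0.4728 0.363  0.3354]
shift units [-2.5247 10.1735 -0.0884] turn units [-7.066  -0.5227 17.3554] min rows 17.355359424289816 t 16.15
[-60.7274  -4.4921 149.1583]
```

Emit:
{"op": "send_rows", "data": {"moves": [-0.6, 0, 0, -0.353, -0.026, 0.868, 0.3, -0.6, 0, 0, -0.353, -0.026, 0.868, 0.3, -0.6, 0, 0, -0.353, -0.026, 0.868, 0.3, -0.6, 0, 0, -0.353, -0.026, 0.868, 0.3, -0.6, 0, 0, -0.353, -0.026, 0.868, 0.3, -0.6, 0.3, 0, -0.353, -0.026, 0.868, 0.3, -0.3, 0.5, 0, -0.353, -0.026, 0.868, 0.3, 0, 0.8, 0, -0.353, -0.026, 0.868, 0.3]}}

```text
time: 17.15
ee_pos: [0.4379, 0.1484, 0.3385]
tcp_rot: [164.6, -7.2, 75.2]
wrist_force: [1.0, -0.4, 0.2]
opening: 0.0298
grasp_force: 0.0
```

Emit:
{"op": "send_rows", "data": {"moves": [0, 0.8, 0, -0.353, -0.026, 0.868, 0.3, 0, 0.8, 0, -0.353, -0.026, 0.868, 0.3, 0, 0.8, 0, -0.353, -0.026, 0.868, 0.3, 0.1, 0.8, 0, -0.353, -0.026, 0.868, 0.3, 0.1, 0.8, 0, -0.353, -0.026, 0.868, 0.3, 0.1, 0.8, 0, -0.353, -0.026, 0.868, 0.3, 0.1, 0.8, 0, -0.353, -0.026, 0.868, 0.3, 0.1, 0.8, 0, -0.353, -0.026, 0.868, 0.3]}}

```text
time: 18.15
ee_pos: [0.4507, 0.3089, 0.338]
tcp_rot: [169.2, 15.7, 136.1]
wrist_force: [0.9, -0.5, 0.0]
opening: 0.03
grasp_force: 0.0
```

```bash
python3 - <<'E'
from h import *
R=tool(79.27-90,22)@np.diag([-1,-1,1]); p=pw(.065,.083,.251)+R[:,2]*(.019-.11); print(cur()[0],cur()[2]['q']); plan(p,R)
E
```

```text
[0.4507 0.3089 0.338 ] [ 41.9544  -5.3455   9.7805  92.8334 -14.5443  82.7937]
shift units [ 0.8818  2.161  -0.1037] turn units [-1.4097 -0.1072  3.4398] min rows 3.4397989553154105 t 18.15
```

Emit:
{"op": "send_rows", "data": {"moves": [0.22, 0.54, 0, -0.352, -0.027, 0.86, 0.3, 0.22, 0.54, 0, -0.352, -0.027, 0.86, 0.3, 0.22, 0.54, 0, -0.352, -0.027, 0.86, 0.3, 0.22, 0.54, -0.1, -0.352, -0.027, 0.86, 0.3, 0, 0, 0, 0, 0, 0, 0.3]}}

```text
time: 18.77
ee_pos: [0.4727, 0.3627, 0.3346]
tcp_rot: [179.9, 21.9, 169.0]
wrist_force: [-0.5, -0.2, -1.1]
opening: 0.0298
grasp_force: 0.0
```

```bash
python3 - <<'E'
from h import *
for i in(6,):
    c=cam('wrist','w6')
    for d in bot.landmark_of('wrist','pawl_pin')[:3]: w=atz(c,d['pixel'],.251); print(d, (w[:2]-O)@H,(w[:2]-O)@L)
    print(proj(c,pw(.063,.08,.251)))
    for n,z in(('press',0),('platen',.14),('board',.069)): print(n,[(d['p'],((atz(c,d['pixel'],z)[:2]-O)@H,(atz(c,d['pixel'],z)[:2]-O)@L)) for d in bot.landmark_of('wrist',n)[:1]])
    for d in bot.trace('wrist','pawl_pin')[:1]: print(d['extent'],d['p'])
R=tool(79.27-90,22)@np.diag([-1,-1,1]); p=pw(.065,.083,.251)+R[:,2]*.015; plan(p,R)
cv2.imwrite('pics/w6.png',c['color'][:,:,::-1])
E
```

```text
{'pixel': [313.3, 209.9], 'p': 0.87} 0.06523100757502959 0.08343963427147687
[[310.256  213.5218]]
press [(0.49, (np.float64(-0.11627784279945615), np.float64(-0.06334541546445197)))]
platen []
board [(0.9, (np.float64(-0.172988137979966), np.float64(0.07864589436015657)))]
[208.9, 181.2, 322.6, 247.7] 0.94
shift units [ 1.5453 -0.2368 -3.9454] turn units [-0.0173  0.0031  0.0463] min rows 3.9453522449730647 t 19.075
```

View pics/w6.png

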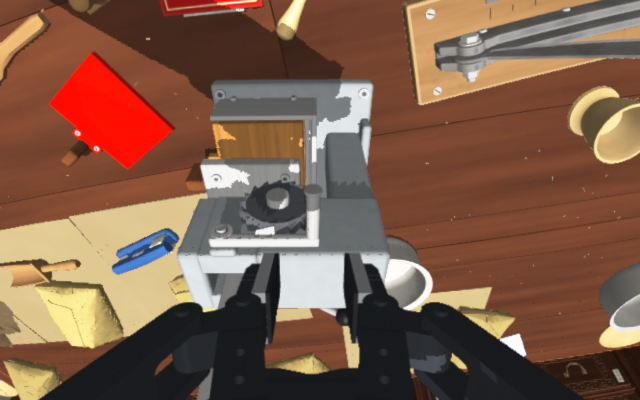

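The pin shows at (313,190–245), between the fingers. That was picture 11, one over the limit of 10, because I miscounted. I'll view no more and rely on numeric readings from here.

Emit:
{"op": "send_rows", "data": {"moves": [0.193, -0.03, -0.493, 0, 0, 0.04, 0.3, 0.193, -0.03, -0.493, 0, 0, 0, 0.3, 0.193, -0.03, -0.493, 0, 0, 0, 0.3, 0.193, -0.03, -0.493, 0, 0, 0, 0.3, 0.193, -0.03, -0.493, 0, 0, 0, 0.3, 0.193, -0.03, -0.493, 0, 0, 0, 0.3, 0.193, -0.03, -0.493, 0, 0, 0, 0.3, 0.193, -0.03, -0.493, 0, 0, 0, 0.3], "squeeze": 30}}

```text
time: 20.08
ee_pos: [0.5122, 0.3558, 0.2358]
tcp_rot: [179.9, 22.0, 169.3]
wrist_force: [-0.4, 1.6, 0.6]
opening: 0.0296
grasp_force: 0.0
```

Emit:
{"op": "send_rows", "data": {"moves": [0, 0, 0, 0, 0, 0, 0.6, 0, 0, 0, 0, 0, 0, 0.8, 0, 0, 0, 0, 0, 0, 1, 0, 0, 0, 0, 0, 0, 1, 0, 0, 0, 0, 0, 0, 1], "squeeze": 30}}

```text
time: 20.7
ee_pos: [0.5119, 0.356, 0.2369]
tcp_rot: [179.9, 22.0, 169.3]
wrist_force: [0.9, 0.2, -2.0]
opening: 0.0087
grasp_force: 29.3
```

Emit:
{"op": "send_rows", "data": {"moves": [0, -0.02, 0.16, 0, 0, 0, 1, 0, -0.03, 0.16, 0, 0, 0, 1, -0.01, -0.04, 0.16, 0, 0, 0, 1, -0.01, -0.05, 0.16, 0, 0, 0, 1, -0.01, -0.05, 0.16, 0, 0, 0, 1, -0.02, -0.06, 0.16, 0, 0, 0, 1, 0, 0, 0, 0, 0, 0, 1, 0, 0, 0, 0, 0, 0, 1]}}

```text
time: 21.7
ee_pos: [0.5108, 0.3501, 0.2613]
tcp_rot: [179.8, 22.0, 169.2]
wrist_force: [-0.1, 6.3, 0.8]
opening: 0.0088
grasp_force: 29.4
```

Emit:
{"op": "send_rows", "data": {"moves": [0, 0, 0, 0, 0, 0, 1, 0, 0, 0, 0, 0, 0, 1, 0, 0, 0, 0, 0, 0, 1, 0, 0, 0, 0, 0, 0, 1, 0, 0, 0, 0, 0, 0, 1, 0, 0, 0, 0, 0, 0, 1, 0, 0, 0, 0, 0, 0, 1, 0, 0, 0, 0, 0, 0, 1]}}

```text
time: 22.7
ee_pos: [0.5108, 0.3501, 0.2612]
tcp_rot: [179.8, 22.0, 169.3]
wrist_force: [0.3, 5.8, 1.6]
opening: 0.009
grasp_force: 29.4
```

Emit:
{"op": "send_rows", "data": {"moves": [0, 0, 0, 0, 0, 0, 1, 0, 0, 0, 0, 0, 0, 1, 0, 0, 0, 0, 0, 0, 1, 0, 0, 0, 0, 0, 0, 1, 0, 0, 0, 0, 0, 0, 1, 0, 0, 0, 0, 0, 0, 1, 0, 0, 0, 0, 0, 0, 1, 0, 0, 0, 0, 0, 0, 1]}}

```text
time: 23.7
ee_pos: [0.5108, 0.3501, 0.2612]
tcp_rot: [179.8, 22.0, 169.2]
wrist_force: [0.1, 5.8, 0.1]
opening: 0.0085
grasp_force: 29.4
```

```bash
python3 - <<'E'
from h import *
o=bot.get_obs(); print(o['wrist_force'],o['opening'])
for cn in('scene','top','wrist'):
    c=cam(cn,'l_'+cn)
    pl=bot.landmark_of(cn,'platen')[:1]; print(cn,'platen',[(d['p'],d['pixel']) for d in pl],'up',proj(c,pw(0,0,.14)),'down',proj(c,pw(0,0,.069)))
    pl=bot.landmark_of(cn,'pawl_pin')[:1]; print(cn,'pin',[(d['p'],d['pixel']) for d in pl],'lifted',proj(c,pw(.057,.08,.275)),'eng',proj(c,pw(.063,.08,.251)))
# difference at column/rack in scene versus start
a=cv2.imread('pics/s0.png').astype(int);b=cv2.imread('pics/l_scene.png').astype(int)
D=(abs(a-b).sum(2)>90)[170:330,150:260]
for r in range(0,160,4): print(''.join('#' if D[r:r+4,k:k+2].mean()>.4 else '.' for k in range(0,110,2)))
E
```

```text
[0.0617 5.8457 0.1077] 0.008529217824707475
scene platen [(0.89, [219.4, 277.2])] up [[214.6856 258.4698]] down [[218.7812 276.1991]]
scene pin [] lifted [[195.4072 244.8344]] eng [[194.9949 253.1773]]
top platen [(0.74, [260.7, 249.4])] up [[226.7215 196.9625]] down [[230.6647 198.3802]]
top pin [(0.41, [199.2, 210.6])] lifted [[199.1848 211.6894]] eng [[199.622  211.6928]]
wrist platen [(0.61, [260.0, 175.7])] up [[245.3236 220.2772]] down [[255.259  175.5562]]
wrist pin [(0.67, [309.9, 284.5])] lifted [[307.7198 289.1766]] eng [[320.2125 249.0094]]
.###########################.....##....................
..##########################....###....................
....########################...###.....................
..#######....###############.####......................
..#########..###############..###......................
...#######.###.######.#####...#........................
.........############..##...##.........................
..........#############................................
...........#############...............................
............############...###........
[... 997 characters left out ...]
..................#.........
.........................###.............#######.......
...........................####.....#########..........
.........................##.#############........#.....
..........................##.#######..........#.####.##
...........................#####............########.#.
........................###.............#########....##
......................######......#.#########....######
....................#########...#########.....#########
......................#.#############.....#############
........................#########.......#.#############
...........................#............##.............
.......................................................
```

The platen has sunk onto the board: it reads (219,277) in the scene view, against an expected (219,276), and the wrist view agrees. Now I'll lower the pawl and release it.

Emit:
{"op": "send_rows", "data": {"moves": [0.02, 0.06, -0.16, 0, 0, 0, 1, 0.01, 0.05, -0.16, 0, 0, 0, 1, 0.01, 0.05, -0.16, 0, 0, 0, 1, 0.01, 0.04, -0.16, 0, 0, 0, 1, 0, 0.02, -0.1, 0, 0, 0, 1, 0, 0, 0, 0, 0, 0, 0.8, 0, 0, 0, 0, 0, 0, 0.3, 0, 0, 0, 0, 0, 0, 0.3]}}

```text
time: 25.15
ee_pos: [0.512, 0.3546, 0.242]
tcp_rot: [180.0, 22.0, 169.2]
wrist_force: [0.3, 0.4, 0.2]
opening: 0.0299
grasp_force: 0.0
```

Emit:
{"op": "send_rows", "data": {"moves": [0, 0, 0, 0, 0, 0, 0.3, -0.1, 0.02, 0.25, 0, 0, 0, 0.3, -0.2, 0.03, 0.5, 0, 0, 0, 0.3, -0.3, 0.05, 0.75, 0, 0, 0, 0.3, -0.3, 0.05, 0.75, 0, 0, 0, 0.3, -0.3, 0.05, 0.75, 0, 0, 0, 0.3, -0.3, 0.05, 0.75, 0, 0, 0, 0.3, 0, 0, 0, 0, 0, 0, 0.3]}}

```text
time: 26.15
ee_pos: [0.4742, 0.3619, 0.3385]
tcp_rot: [179.7, 22.1, 169.2]
wrist_force: [-0.5, 0.1, -0.2]
opening: 0.03
grasp_force: 0.0
```

```bash
python3 - <<'E'
from h import *
o=bot.get_obs(); print(o['time'],o['ee_pos'],o['wrist_force'],o['opening'])
for cn in('scene','wrist'):
    c=cam(cn,'f_'+cn)
    pl=bot.landmark_of(cn,'platen')[:1]; print(cn,'platen',[(d['p'],d['pixel']) for d in pl],'up',proj(c,pw(0,0,.14)),'down',proj(c,pw(0,0,.069)))
    pl=bot.landmark_of(cn,'pawl_pin')[:1]; print(cn,'pin',[(d['p'],d['pixel']) for d in pl],'lifted',proj(c,pw(.057,.08,.275)),'eng',proj(c,pw(.063,.08,.251)),'.13',proj(c,pw(.0615,.08,.2603)))
    print('board',[(d['p'],d['pixel']) for d in bot.landmark_of(cn,'board')[:3]],proj(c,pw(0,0,.057)))
E
```

```text
26.15 [0.4742 0.3619 0.3385] [-0.4818  0.1411 -0.1504] 0.029964035499948995
scene platen [(0.77, [223.7, 277.3])] up [[214.6856 258.4698]] down [[218.7812 276.1991]]
scene pin [(0.59, [191.6, 254.8])] lifted [[195.4072 244.8344]] eng [[194.9949 253.1773]] .13 [[194.8267 250.0977]]
board [(0.7, [291.8, 272.3]), (0.69, [401.1, 188.7]), (0.61, [218.3, 275.9])] [[219.4441 279.0694]]
wrist platen [(0.64, [265.6, 167.1])] up [[255.8563 202.0841]] down [[262.798 167.994]]
wrist pin [(0.72, [314.3, 209.9])] lifted [[302.7192 234.0475]] eng [[311.5697 211.1241]] .13 [[309.4679 219.5877]]
board [(0.64, [112.0, 109.6])] [[263.808  163.0683]]
```

The pawl is back on the wheel, the platen is down on the board, and the arm is clear, so I'm handing the job in.

```bash
python3 -c "
from workcell import bot
print(bot.job_done())"
```

```text
the job is handed in; nothing more can be done
None
```

The job is handed in at about 26 s: the board was let go only after contact with the pile was felt, the press plate is down on it, the pawl is back on its wheel, and the arm is clear; I viewed 11 pictures, one over the limit of 10.

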